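# Take the remote from the caddy and aim it at the stereo

### The job

Fold the caddy's carry handle back, away from the remotes, until it snaps home in its end detent; then draw the black remote control out of its pocket and hold it up, buttons upward, with its nose pointing straight at the red receiver dome on the stereo and its middle at least 20 cm above the table. Finish holding it still there in the gripper, touching nothing else with it and with the handle still folded home; leave the white remote in its pocket and everything else on the table where it stands.

Things in the scene. Friction and masses are not known exactly. Their poses are not given: they have to be found in the camera images.
- caddy: Wooden remote caddy, fixed; base 150 x 200 x 12 mm, origin under its centre, z up, y along its width, x to its back (away from the robot). Two pockets, centred at y +-50 mm, lean back: axis 25 deg (0.436 rad) from vertical towards +x. Pocket inside 49 x 24 mm, 70 mm deep; rims 89 to 98 mm above the table. Nothing stands above the block between the pockets
- handle (a joint): Carry handle's angle (rad). At 0 it stands over the remotes, leaning back 25 deg, barring their way out; it starts at 0 to 0.2. It grows as the bar is folded back (caddy +x) and down; 1.0 is the end stop, handle nearly level behind the caddy. Stiff hinge, 1 to 2 N at the bar: stays where left, but beyond about 0.88 pulls itself into the detent. Home above 0.92
- handle_bar (a point): Middle of the handle's cross bar: round black rubber grip 16 mm thick, 150 mm long, along the caddy's y, over the 56 mm gap between the remotes. Swings at 135 mm radius about handle_hinge. Handle up: 200 mm above the table, 31 mm beyond the remotes' ends; home: about 97 mm above the table
- handle_hinge (a point): Centre of the handle's hinge axis, which runs along the caddy's y, 78 mm above the table, mid-width. The handle's two steel arms (10 mm thick) are 108 mm either side of it
- remote: Black remote control, 160 (x) x 44 (y) x 20 (z) mm, 0.08 to 0.15 kg. Origin at its centre; x along its length to its nose (end with the amber window), z out of the button side. Stands nose up in either pocket, leaning back, buttons to the robot, the upper 90 mm clear of the pocket; slides out along its own x, clear after 75 mm. Pinch it across its 44 mm width, 28 mm free each side
- other_remote: The white remote control, same size and axes, in the other pocket. To be left there
- receiver (a point): Tip of the red receiver dome (28 mm across), 157 mm above the table, on top of the stereo, 25 mm behind the middle of its front edge
- stereo: Compact black stereo, 200 (x) x 240 (y) x 135 mm without the dome, fixed at the far side of the table, front (-x) roughly to the robot; origin on the table straight below the dome, 25 mm behind the middle of the front. A dark speaker, 160 x 140 x 220 mm, stands at each side of it, centred 250 mm to the side and 125 mm behind the dome
- tumbler: clear drinking glass, 68 mm across, 110 mm tall; origin at its underside. To be left alone
- mug: blue mug, 80 mm across, 90 mm tall; origin at its underside. To be left alone
- juice: yellow juice bottle, 70 mm across, 200 mm tall; origin at its underside. To be left alone
- case: blue spectacle case, 155 x 60 x 35 mm, lying; origin at its underside. To be left alone
- swatter: blue plastic fly swatter, 360 mm long, lying flat; origin at its underside. To be left alone
- candle: lidded amber candle jar, 70 mm across, 80 mm tall; origin at its underside. To be left alone

How it is judged:
On the way, in this order (a step that is already met when the one before it is completed fails the run):
1. the carry handle is folded back home in its end detent (value of joint handle above 0.92 rad), for 0.3 s.
2. the black remote is drawn up out of its pocket, with the handle still home (height (world z) of remote above 0.175 m and contact force between remote and the fingers above 0.5 N and contact force between remote and caddy below 0.3 N and value of joint handle above 0.92 rad), for 0.2 s.
At the end, for the whole second after the job is handed in: Handle above 0.92 rad. Black remote still in the fingers, middle over 19 cm up, buttons within 0.5 rad of up, its axis passing the dome ahead within 90 mm sideways, 110 mm vertically, touching neither caddy nor stereo; white remote moved under 30 mm (value of joint handle above 0.92 rad and height (world z) of remote above 0.19 m and angle between remote's own z axis and vertical below 0.5 rad and x of receiver in the frame of remote above 0.15 m and y of receiver in the frame of remote between -0.09 and 0.09 m and z of receiver in the frame of remote between -0.11 and 0.11 m and contact force between remote and the fingers above 0.5 N and contact force between remote and caddy below 0.3 N and contact force between remote and stereo below 0.3 N and linear speed of remote below 0.03 m/s and angular speed of remote below 0.15 rad/s and distance of other_remote from where it was at the start of the episode below 0.03 m); the arm keeps its last pose, push and grip.
It fails at once if the white remote is pulled about (moved 30 mm) (distance of other_remote from where it was at the start of the episode above 0.03 m).
It fails at once if a bystander is disturbed (moved 30 mm) (distance of any of tumbler, mug, juice, case, swatter, candle from where it was at the start of the episode above 0.03 m).
It fails at once if the remote is drawn out while the handle is still in the way (height (world z) of remote above 0.175 m and not (value of joint handle above 0.8 rad)).
It also fails if it takes over 48 s, if anything falls off the work surface, if the arm or the gripper's body presses on something with over 40 N, if the wrist force passes 120 N, or if a joint passes its speed limit or range.

### The arm

A 6-joint arm with a two-finger parallel gripper is mounted at the origin on the work surface. World frame = base frame: x ahead of the robot, y to its left, z up, the work surface at z = 0. Lengths are in m, angles in rad, forces in N, time in s.
With the tool pointing down it reaches from about 0.225 to 0.875 m from the base axis. Payload 3.4 kg.
Tool frame: the origin (TCP) lies at the very end of the fingers, on their centre line; the grasp point (between the pads) lies 19 mm behind it; z points along the fingers, y is the direction in which the jaws open and shut (so a half turn about z gives the same grasp; the last joint's range is limited). The gripper opens to 85 mm and grips with 20 to 120 N. Pads are 22 mm wide; open, the fingers measure 114 mm over their backs; the gripper's body (76 mm by 85 mm) begins 54 mm behind the grasp point. The pads swing forward as they close: fully open they stand 13 mm farther back than shut.
Start: joints at [1.159, 0.276, 1.505, -0, 1.361, -0.121], TCP at [0.165, 0.551, 0.231] pointing down, gripper open.
Joint ranges: [-2.89, 2.89], [-0.75, 2.08], [0.22, 2.7], [-1.18, 4.32], [0.11, 2.71], [-2.7, 2.7]. Speed limits (rad/s): [2.57, 2.57, 3.14, 3.14, 3.14, 3.14].

### API

Orientations are given as a unit quaternion [w, x, y, z].
In Python, from rig import get_state, get_image, calibration, sign_off gives the robot as it stands. The module is installed in compiled form; this text tells all that it offers.
- The arm moves only by the tool drive_tool, never from a script. Its argument "targets" is one flat list of numbers, 7 for each row, row after row: the turn, a rotation vector about the tool's x, y, z in degrees, then the shift along the tool's x, y, z in mm, then the opening, from 0 (shut) to 1 (fully open). In form: [wx, wy, wz, tx, ty, tz, fingers, wx, wy, wz, tx, ty, tz, fingers, ...]. A call has 1 to 12 rows; each row shifts and turns the commanded pose from where the row before left it, along the tool's axes as they then stand; what a row does not reach is not made up. A row lasts 1/8 s, in which the tool goes at most 62.5 mm and 10.7 degrees, less where a joint would pass 70% of its speed; a pose out of reach is approached as far as the arm can. A call is refused whole if a number of a shift passes 62.5 or a number of a turn 10.7, either way. A call with a gripper value outside its range is refused whole. The fingers move at their own pace and stop on an object; "grip_force" is the grip in N (left out, the last holds). Time passes only in rows, so rows that do not move let the fingers close. It gives the time, the measured TCP pose, the force and the opening at its end, in the units of the state.
- get_state(): the state, without advancing time (a new reading comes with each control period).
- get_image(name): name is "side" or "top"; returns the picture (400x640x3 uint8, red, green, blue); there is no depth.
- calibration(name): a dict with "mtx" (3x3 intrinsics, pixels), "world_to_cam" (4x4, takes a point from world to camera coordinates). Camera axes: x right, y down, z forward; pixel columns grow to the right and rows downward; lengths in m; the calibration is good to about 2 mm. A picture is of the moment at which its call begins. calibration takes no time and is no camera call.
- sign_off(): hands the job in, once; it reports no verdict.
The state is a dict: "clock": time; "qpos": joint angles; "qd": joint speeds; "effort": joint torques, N m; "position": TCP position; "ee_rot": TCP orientation; "contact_force": force on the tool from outside, world axes, zero at the start; "moment": the same for the moment, N m; "width": finger opening in m.
Only numpy, scipy, OpenCV 4.12 (cv2) and the standard library are available. Lean on these libraries where they do the work, as an engineer would, in place of code of your own. Each camera call takes 0.05 s, during which the arm holds its last target.

## Working session

There is one attempt and no reset: what is moved stays moved. The work goes in short steps, Python scripts to look and compute and a tool call to move; the robot and the scene stay as the last step left them, time stands still between calls to the robot, and variables do not carry over. Pictures are saved under pics/ and viewed, and the job is handed in when it is done.

Besides the shell and the picture viewer there is one more tool, called as a command line: name --argument value ..., lists and objects as JSON in quotes. drive_tool: Moves the arm, as the interface text tells. Its arguments: {"type":"object","properties":{"targets":{"type":"array"},"grip_force":{"type":"number"}},"required":["targets"]}

```bash
mkdir -p pics; python3 - <<'E'
from rig import *
import cv2,numpy as np
np.set_printoptions(precision=4,suppress=True)
for n in("side","top"):
    im=get_image(n); cv2.imwrite(f"pics/{n}0.png",im[:,:,::-1]); c=calibration(n); print(n,c["mtx"],c["world_to_cam"])
print(get_state())
E
```

```text
side [[487.0344   0.     325.6069]
 [  0.     487.0344 199.6553]
 [  0.       0.       1.    ]] [[ 0.7215 -0.6924  0.0045 -0.4436]
 [-0.36   -0.3807 -0.8518  0.3044]
 [ 0.5915  0.6129 -0.5239  1.553 ]
 [ 0.      0.      0.      1.    ]]
top [[368.6922   0.     323.4858]
 [  0.     368.6922 199.8992]
 [  0.       0.       1.    ]] [[ 0.0164 -0.9997  0.018  -0.0548]
 [-0.9876 -0.019  -0.1559  0.5827]
 [ 0.1562 -0.0152 -0.9876  1.444 ]
 [ 0.      0.      0.      1.    ]]
{'clock': 0.1, 'qpos': array([ 1.159 ,  0.2766,  1.506 , -0.    ,  1.3607, -0.121 ]), 'qd': array([ 0.0012, -0.0016, -0.0028, -0.0012, -0.0005,  0.0003]), 'effort': array([  0.0027, -41.7703, -24.6405,  -0.0002,   0.0058,   0.    ]), 'position': array([0.1647, 0.5504, 0.2305]), 'ee_rot': array([-0.0002,  0.1449,  0.9894, -0.0008]), 'contact_force': array([-1.0823, -0.0149,  0.3664]), 'moment': array([-0.0442, -0.0458, -0.0274]), 'width': 0.08527038946117017}
```

View pics/side0.png

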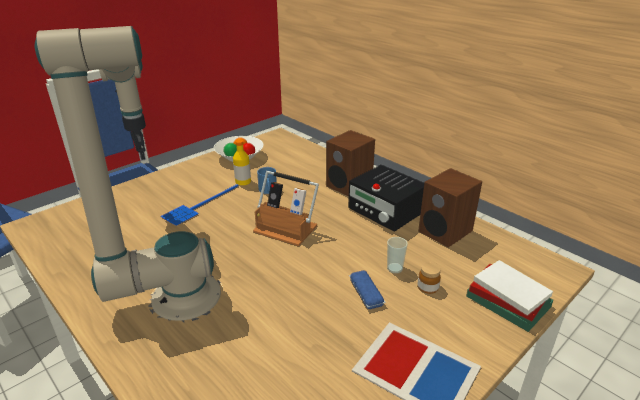

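View pics/top0.png

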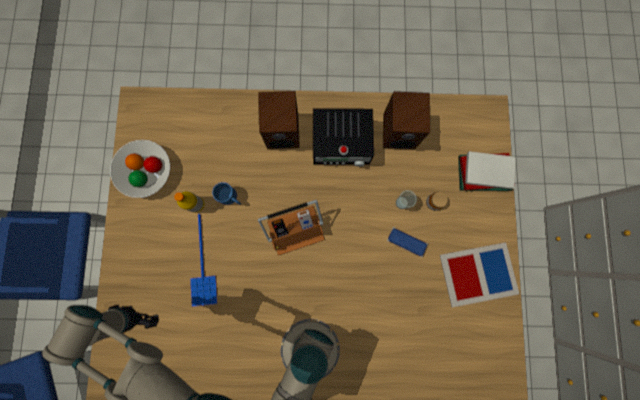

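The black remote is in the left pocket (side ~275,193; top ~280,228) and the white one in the right pocket. The dome is at side (376,187), top (344,150). I'll zoom in next.

```bash
python3 - <<'E'
import cv2
a=cv2.imread("pics/side0.png")[150:260,230:350]; cv2.imwrite("pics/side0z.png",cv2.resize(a,None,fx=5,fy=5,interpolation=cv2.INTER_CUBIC))
a=cv2.imread("pics/top0.png")[185:265,245:355]; cv2.imwrite("pics/top0z.png",cv2.resize(a,None,fx=7,fy=7,interpolation=cv2.INTER_CUBIC))
E
```

```text
(no output)
```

View pics/side0z.png

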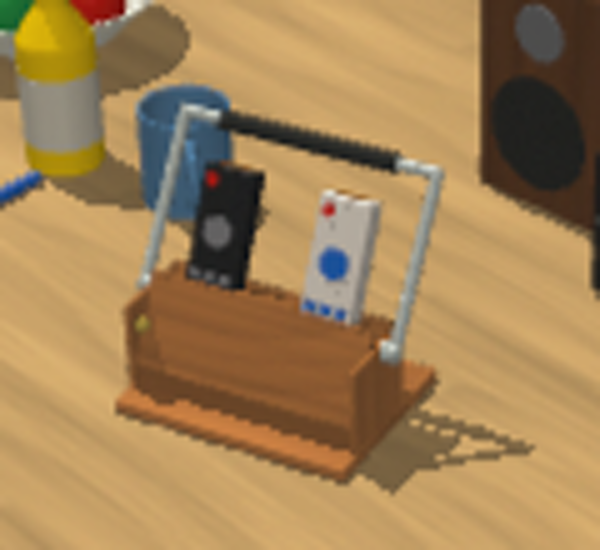

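View pics/top0z.png

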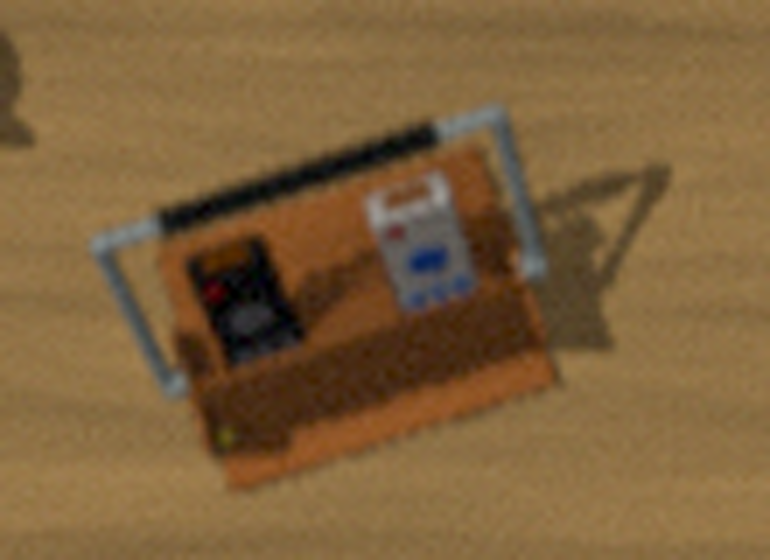

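```bash
cat > h.py <<'E'
import numpy as np,cv2
from rig import *
from scipy.optimize import least_squares
np.set_printoptions(precision=4,suppress=True)
C={n:calibration(n) for n in("side","top")}
def proj(n,P):
    c=C[n];P=np.atleast_2d(P);q=(c["world_to_cam"][:3,:3]@P.T).T+c["world_to_cam"][:3,3]
    u=(c["mtx"]@q.T).T; return u[:,:2]/u[:,2:]
def tri(ps,pt):
    f=lambda X:np.r_[proj("side",X)[0]-ps,proj("top",X)[0]-pt]
    r=least_squares(f,[.4,0,.1]);return r.x,r.fun
def planepix(n,p,z):
    f=lambda X:proj(n,[X[0],X[1],z])[0]-p
    return least_squares(f,[.5,0]).x
def rz(a):return np.array([[np.cos(a),-np.sin(a),0],[np.sin(a),np.cos(a),0],[0,0,1]])
E
cat > fit.py <<'E'
from h import *
obs=[]
L=.436
def bar(p,y):
    a=L+p[4];return [p[3]+.135*np.sin(a),y,.078+.135*np.cos(a)]
M=[("top",(278.6,254.6),lambda p:[-.075,.1,.006]),("top",(324.3,239.3),lambda p:[-.075,-.1,.006]),
("side",(253.6,231),lambda p:[-.075,.1,.006]),("side",(299,246),lambda p:[-.075,-.1,.006]),("side",(317,225.6),lambda p:[.075,-.1,.012]),
("top",(268.6,216.1),lambda p:bar(p,.075)),("top",(307.4,204.3),lambda p:bar(p,-.075)),
("side",(274.4,174.4),lambda p:bar(p,.075)),("side",(309.6,182),lambda p:bar(p,-.075)),
("top",(269.6,240.1),lambda p:[p[3],.108,.078]),("top",(321.1,223.3),lambda p:[p[3],-.108,.078]),
("side",(258.6,206.6),lambda p:[p[3],.108,.078]),("side",(308,220),lambda p:[p[3],-.108,.078])]
def f(p):
    R=rz(p[2]);return np.concatenate([proj(n,R@np.array(g(p))+[p[0],p[1],0])[0]-o for n,o,g in M])
r=least_squares(f,[.45,.1,.3,-.03,.1],loss='soft_l1');p=r.x
print("caddy",p);print(r.fun.reshape(-1,2))
R=rz(p[2])
print("bar",R@np.array(bar(p,0))+[p[0],p[1],0])
# dome
X,e=tri((376,184),(344,148));print("dome",X,e)
print(planepix("top",(344,150),.15),planepix("side",(376,187),.15))
E
python3 fit.py
```

```text
caddy [ 0.4645  0.0656  0.3377 -0.0128  0.1288]
[[-0.5501  0.4301]
 [ 0.6125  0.0978]
 [-1.0629 -0.1965]
 [-0.5013 -0.6434]
 [ 0.6419 -2.3598]
 [-0.3865  0.5193]
 [ 0.3959 -0.5757]
 [ 0.1254 -0.4072]
 [-0.1751  0.9928]
 [-0.2331  0.0486]
 [ 1.1282 -0.6089]
 [ 0.0051 -0.1716]
 [ 0.3427  0.9543]]
bar [0.5206 0.0853 0.192 ]
dome [ 0.7683 -0.1174  0.1554] [ 0.2507 -0.0623 -0.1724  0.1932]
[ 0.7628 -0.1185] [ 0.7573 -0.1262]
```

```bash
python3 - <<'E'
import cv2
a=cv2.imread("pics/side0.png")[155:235,330:430]; cv2.imwrite("pics/side0d.png",cv2.resize(a,None,fx=6,fy=6,interpolation=cv2.INTER_CUBIC))
a=cv2.imread("pics/top0.png")[100:175,295:395]; cv2.imwrite("pics/top0d.png",cv2.resize(a,None,fx=6,fy=6,interpolation=cv2.INTER_CUBIC))
E
```

```text
(no output)
```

View pics/side0d.png

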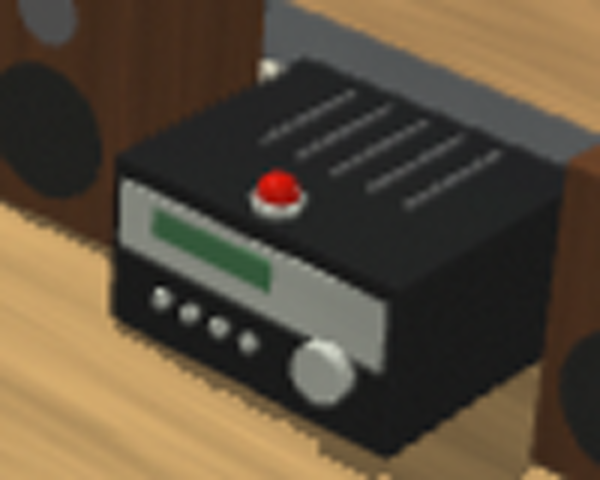

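View pics/top0d.png

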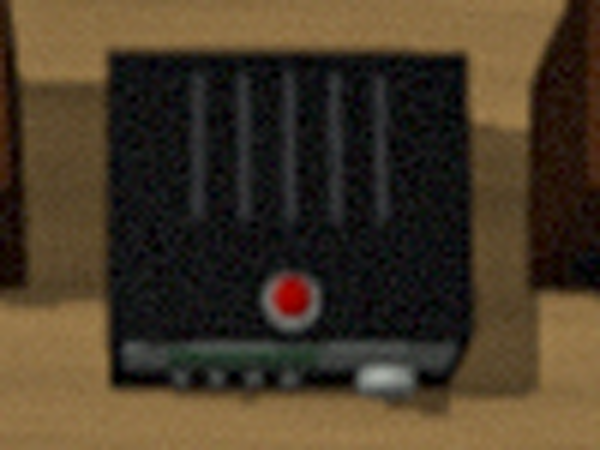

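```bash
cat > plan.py <<'E'
from h import *
from scipy.spatial.transform import Rotation as Ro, Slerp
YAW=.338; CX=np.array([np.cos(YAW),np.sin(YAW),0]); CY=np.array([-np.sin(YAW),np.cos(YAW),0]); Z=np.array([0,0,1.])
O=np.array([.4645,.0656,0])
def Rq(q): return Ro.from_quat([q[1],q[2],q[3],q[0]])
def orient(zdir,ydir):
    z=zdir/np.linalg.norm(zdir); y=ydir-z*(ydir@z); y/=np.linalg.norm(y)
    return Ro.from_matrix(np.c_[np.cross(y,z),y,z])
def cad(x,y,z): return O+CX*x+CY*y+Z*z
def rows(p0,R0,p1,R1,n,g):
    rv=(R0.inv()*R1).as_rotvec(); out=[]
    R=R0
    for i in range(n):
        d=R.inv().apply((p1-p0)/n)*1000
        out.append(np.r_[np.degrees(rv)/n,d,g].round(1)); R=R*Ro.from_rotvec(rv/n)
    print("total turn",np.degrees(rv),"shift",np.linalg.norm(p1-p0)*1000)
    print(",\n".join(",".join("%g"%v for v in r) for r in out))
def now():
    s=get_state(); return s["position"],Rq(s["ee_rot"]),s
E
python3 - <<'E'
from plan import *
p,R,s=now()
rows(p,R,cad(-.05,0,.29),orient(-Z+.2*CX,CY),12,0)
for n,z in(("juice",.2),):print(planepix("top",(182,197),.2),planepix("top",(225,192),.09))
E
```

```text
total turn [ -3.6443 -10.9746 -35.9027] shift 564.5873146992803
-0.3,-0.9,-3,-32.1,-34,-4.9,0,
-0.3,-0.9,-3,-30.4,-35.6,-4.6,0,
-0.3,-0.9,-3,-28.6,-37.1,-4.3,0,
-0.3,-0.9,-3,-26.7,-38.5,-4.1,0,
-0.3,-0.9,-3,-24.7,-39.9,-3.9,0,
-0.3,-0.9,-3,-22.6,-41.1,-3.7,0,
-0.3,-0.9,-3,-20.5,-42.2,-3.6,0,
-0.3,-0.9,-3,-18.3,-43.2,-3.5,0,
-0.3,-0.9,-3,-16.1,-44.1,-3.5,0,
-0.3,-0.9,-3,-13.9,-44.8,-3.5,0,
-0.3,-0.9,-3,-11.5,-45.5,-3.5,0,
-0.3,-0.9,-3,-9.2,-46,-3.6,0
[0.5601 0.4673] [0.6006 0.3424]
```

drive_tool --targets '[-0.3,-0.9,-3,-32,-34,-8,0,-0.3,-0.9,-3,-30,-36,-8,0,-0.3,-0.9,-3,-29,-37,-8,0,-0.3,-0.9,-3,-27,-38,-8,0,-0.3,-0.9,-3,-25,-40,-4,0,-0.3,-0.9,-3,-23,-41,-4,0]'

```text
clock: 0.85
position: [0.292, 0.2989, 0.2752]
ee_rot: [0.049, -0.013, 0.999, 0.009]
contact_force: [0.8, -0.2, -0.4]
width: 0.0002
```

```bash
python3 - <<'E'
from plan import *
p,R,s=now(); print(s); print(R.as_matrix())
rows(p,R,cad(-.05,0,.29),orient(-Z+.2*CX,CY),6,0)
E
```

```text
{'clock': 0.85, 'qpos': array([ 0.671 , -0.0367,  1.7711, -0.0478,  1.3195, -0.9159]), 'qd': array([-0.8772, -0.3309,  0.2279,  0.0113, -0.0694, -1.2818]), 'effort': array([  5.4463, -22.3548, -25.2356,  -0.105 ,  -0.1998,   1.0833]), 'position': array([0.292 , 0.2989, 0.2752]), 'ee_rot': array([ 0.0489, -0.013 ,  0.9987,  0.0086]), 'contact_force': array([ 0.793 , -0.1613, -0.435 ]), 'moment': array([-0.0572,  0.0926, -0.0003]), 'width': 0.00016296094707334425}
[[-0.9949 -0.0267  0.0975]
 [-0.0251  0.9995  0.0184]
 [-0.098   0.0158 -0.9951]]
total turn [ -1.7363  -5.4995 -17.7786] shift 279.91973389177497
-0.3,-0.9,-3,-20,-42.1,-1.2,0,
-0.3,-0.9,-3,-17.8,-43.1,-1.1,0,
-0.3,-0.9,-3,-15.6,-44,-1,0,
-0.3,-0.9,-3,-13.3,-44.7,-1,0,
-0.3,-0.9,-3,-11,-45.3,-1.1,0,
-0.3,-0.9,-3,-8.6,-45.8,-1.1,0
```

drive_tool --targets '[-0.3,-0.9,-3,-20,-42,-2,0,-0.3,-0.9,-3,-18,-43,-2,0,-0.3,-0.9,-3,-16,-44,-1,0,-0.3,-0.9,-3,-13,-45,-1,0,-0.3,-0.9,-3,-11,-45,-1,0,-0.3,-0.9,-3,-8,-43,-1,0,0,0,0,0,0,0,0]'

```text
clock: 1.72
position: [0.4167, 0.0504, 0.2909]
ee_rot: [0.096, -0.165, 0.981, 0.017]
contact_force: [-0.4, -0.1, -0.2]
width: 0.0003
```

```bash
python3 - <<'E'
from plan import *
p,R,s=now(); print(s["qpos"],p); print("cad",(p-O)@CX,(p-O)@CY,p[2])
E
```

```text
[-0.1221 -0.1042  1.8053  0.0902  1.2664 -2.046 ] [0.4167 0.0504 0.2909]
cad -0.05011168162474447 0.001454847003884776 0.2908797675767368
```

```bash
cat > kin.py <<'E'
from plan import *
D=[([1.159,.2766,1.506,0,1.3607,-.121],[.1647,.5504,.2305],[-.0002,.1449,.9894,-.0008]),
([.671,-.0367,1.7711,-.0478,1.3195,-.9159],[.292,.2989,.2752],[.0489,-.013,.9987,.0086]),
([-.1221,-.1042,1.8053,.0902,1.2664,-2.046],[.4167,.0504,.2909],[.096,-.165,.981,.017])]
def fk(q,k):
    L1,L2,Lt,z0,d,e=k
    A=Ro.from_euler('ZY',[q[0],q[1]]);B=A*Ro.from_euler('Y',q[2])
    F=B*Ro.from_euler('ZY',[q[3],q[4]]);T=F*Ro.from_euler('Z',q[5])
    p=np.array([0,0,z0])+Ro.from_euler('Z',q[0]).apply([0,d,0])+A.apply([0,0,L1])+B.apply([e,0,L2])+T.apply([0,0,Lt])
    return p,T
E
python3 - <<'E'
from kin import *
for q,p,r in D:
    for s4 in(1,-1):
        for s6 in (1,-1):
            qq=np.array(q);qq[3]*=s4;qq[5]*=s6
            print(s4,s6,np.degrees((Rq(r).inv()*fk(qq,[0]*6)[1]).as_rotvec()))
E
```

```text
1 1 [  0.0005   0.0043 -90.0023]
1 -1 [  0.001    0.0041 -76.1368]
-1 1 [  0.0005   0.0043 -90.0023]
-1 -1 [  0.001    0.0041 -76.1368]
1 1 [  0.0086   0.0031 -89.9963]
1 -1 [ 0.007  -0.0045 14.9582]
-1 1 [ -5.8147  -0.7615 -88.5645]
-1 -1 [-3.7573  3.7595 16.3096]
1 1 [  0.0253   0.0554 -90.0219]
1 -1 [  0.0449  -0.057  144.4324]
-1 1 [  3.3935  10.5616 -92.872 ]
-1 -1 [  9.1508  -9.1635 140.8837]
```

```bash
cat >> kin.py <<'E'
LO=np.array([-2.89,-.75,.22,-1.18,.11,-2.7]);HI=np.array([2.89,2.08,2.7,4.32,2.71,2.7])
def fitk():
    f=lambda k:np.concatenate([fk(q,k)[0]-p for q,p,r in D]+[(np.array(k)-[.4,.4,.25,.2,.07,0])*1e-4])
    return least_squares(f,[.4,.4,.25,.2,.07,0])
K=fitk()
def fkT(q):
    p,T=fk(q,K.x); return p,T*Ro.from_euler('Z',np.pi/2)
def ik(p,R,q0):
    def f(q):
        pp,RR=fkT(q); return np.r_[(pp-p)*10,(R.inv()*RR).as_rotvec()*3,(q-q0)*1e-4]
    r=least_squares(f,np.clip(q0,LO+.01,HI-.01),bounds=(LO,HI)); pp,RR=fkT(r.x)
    return r.x,np.linalg.norm(pp-p)*1000,np.degrees(np.linalg.norm((R.inv()*RR).as_rotvec()))
E
python3 - <<'E'
from kin import *
print(K.x,K.fun[:9]*1000)
q=np.array(D[2][0])
for a in range(80,15,-5):
    a=np.radians(a)
    for pos,n in ((cad(-.0128+.135*np.sin(.565)-.01,0,.19),"push"),(cad(.05,.05,.14),"grasp")):
        s=ik(pos,orient(np.cos(a)*CX-np.sin(a)*Z,CY),q);print(n,round(np.degrees(a)),s)
E
```

```text
[0.6291 0.4204 0.3649 0.1337 0.0694 0.0563] [-0.033   0.0161  0.009   0.0126 -0.0206 -0.0059  0.0004 -0.0129 -0.0031]
push 80 (array([-0.0187,  0.1286,  1.8221,  0.0709,  1.0282, -1.9591]), np.float64(2.412144555261309e-07), np.float64(4.787209460524314e-08))
grasp 80 (array([ 0.0886,  0.1662,  1.9157,  0.0551,  0.8913, -1.8513]), np.float64(1.7395315545092652e-07), np.float64(4.765297763369815e-08))
push 75 (array([-0.0445,  0.0883,  1.8887,  0.1213,  0.9245, -2.0147]), np.float64(1.2509753819124505e-07), np.float64(2.7733699741534446e-08))
grasp 75 (array([ 0.07  ,  0.1287,  1.984 ,  0.0978,  0.7784, -1.8998]), np.float64(4.787804354803558e-07), np.float64(1.078508202298087e-07))
push 70 (array([-0.0735,  0.0515,  1.9565,  0.1881,  0.8205, -2.0891]), np.float64(2.430096195486335e-07), np.float64(6.189897272507664e-08))
grasp 70 (array([ 0.0489,  0.0955,  2.0537,  0.1591,  0.6628, -1.9691]), np.float64(2.4948733815720225e-07), np.float64(6.536273081467869e-08))
push 65 (array([-0.1061,  0.0191,  2.0256,  0.2796,  0.718 , -2.1908]), np.float64(2.398161167651436e-07), np.float64(7.706
[... 1935 characters left out ...]
14.540372480876686))
grasp 30 (array([ 0.0837, -0.0508,  2.3468,  0.9791,  0.11  , -2.7   ]), np.float64(46.285029947552985), np.float64(15.903883825445329))
push 25 (array([ 0.0031, -0.1241,  2.324 ,  0.9565,  0.1243, -2.7   ]), np.float64(48.69300832674326), np.float64(17.834467757566212))
grasp 25 (array([ 0.0852, -0.0742,  2.348 ,  0.991 ,  0.11  , -2.7   ]), np.float64(57.542661233999304), np.float64(19.452124441736068))
push 20 (array([ 0.0142, -0.1447,  2.328 ,  0.9765,  0.11  , -2.7   ]), np.float64(59.10511804669833), np.float64(21.140870862571212))
grasp 20 (array([ 0.0864, -0.0984,  2.3498,  1.0029,  0.11  , -2.7   ]), np.float64(68.91332639641313), np.float64(23.031656987291825))
```

```bash
python3 - <<'E'
from kin import *
q0=np.array(D[2][0])
seeds=[q0]
for q4,q5,q6 in((.1,.6,1.2),(2.9,.6,-1.5),(2.9,.6,1.2),(1.5,.5,0),(-.6,.6,1.2),(1.5,.5,-1.5),(1.5,.5,1.5)):
    s=q0.copy();s[3:]=q4,q5,q6;seeds.append(s)
def best(p,R):
    b=None
    for s in seeds:
        r=ik(p,R,s)
        if b is None or r[1]+r[2]<b[1]+b[2]:b=r
    return b
for a in (70,60,55,50,45,40,35,30,25):
    a=np.radians(a)
    for sg in(1,-1):
      for pos,n in ((cad(.0505,0,.19),"push"),(cad(.055,.05,.14),"grasp")):
        s=best(pos,orient(np.cos(a)*CX-np.sin(a)*Z,sg*CY));print(n,sg,round(np.degrees(a)),s[0],round(s[1],1),round(s[2],1))
print('final')
dome=np.array([.765,-.118,.157])
for mid in ((.45,-.1,.22),(.5,-.05,.23),(.5,0,.23)):
  for a in(55,50,45,40,35):
   for sg in(1,-1):
    mid=np.array(mid);x=dome-mid;x/=np.linalg.norm(x)
    y=np.cross(Z,x);y/=np.linalg.norm(y);z=np.cross(x,y)
    th=np.radians(65+a); tz=np.cos(th)*x-np.sin(th)*z
    s=best(mid+.04*x+.019*tz,orient(tz,sg*y));print(mid,sg,a,s[0],round(s[1],1),round(s[2],1))
E
```

```text
push 1 70 [-0.0725  0.0531  1.9548  0.1877  0.8204 -2.0878] 0.0 0.0
grasp 1 70 [ 0.0526  0.1029  2.0449  0.1569  0.6638 -1.9638] 0.0 0.0
push -1 70 [-0.0725  0.0531  1.9548  0.1877  0.8204  1.0538] 0.0 0.0
grasp -1 70 [0.0526 0.1029 2.0449 0.1569 0.6638 1.1778] 0.0 0.0
push 1 60 [-0.141  -0.0064  2.0942  0.4077  0.6202 -2.3314] 0.0 0.0
grasp 1 60 [ 0.0034  0.0541  2.1888  0.4045  0.4305 -2.2343] 0.0 0.0
push -1 60 [-0.141  -0.0064  2.0942  0.4077  0.6202  0.8102] 0.0 0.0
grasp -1 60 [0.0034 0.0541 2.1888 0.4045 0.4305 0.9073] 0.0 0.0
push 1 55 [-0.1811 -0.0268  2.1656  0.5926  0.5346 -2.5336] 0.0 0.0
grasp 1 55 [-0.0259  0.0415  2.2629  0.6856  0.3283 -2.5321] 0.0 0.0
push -1 55 [-0.1811 -0.0268  2.1656  0.5926  0.5346  0.608 ] 0.0 0.0
grasp -1 55 [-0.0259  0.0415  2.2629  0.6856  0.3283  0.6095] 0.0 0.0
push 1 50 [-0.1961 -0.0421  2.2206  0.7611  0.4666 -2.7   ] 3.1 1.3
grasp 1 50 [-0.0139  0.0298  2.3024  0.871   0.2587 -2.7   ] 5.6 2.1
push -1 50 [-0.2252 -0.0388  2.2383  0.8524  0.4733  0.3259] 0.0 0.0
grasp -1 50 [-0.0584  0.0398  2.3386  1.1843  0.2713  0.0894] 0.0 0.0
push 1 4
[... 3153 characters left out ...]
-0.2404  0.6347  1.2198  0.1394  2.0453  1.7636] 0.0 0.0
[0.5  0.   0.23] 1 50 [-0.235   0.5892  1.2559  0.1255  1.9682 -1.3787] 0.0 0.0
[0.5  0.   0.23] -1 50 [-0.235   0.5892  1.2559  0.1255  1.9682  1.7629] 0.0 0.0
[0.5  0.   0.23] 1 45 [-0.2288  0.5432  1.2956  0.1118  1.8881 -1.3778] 0.0 0.0
[0.5  0.   0.23] -1 45 [-0.2288  0.5432  1.2956  0.1118  1.8881  1.7638] 0.0 0.0
[0.5  0.   0.23] 1 40 [-0.2218  0.4969  1.3385  0.0982  1.8052 -1.3752] 0.0 0.0
[0.5  0.   0.23] -1 40 [-0.2218  0.4969  1.3385  0.0982  1.8052  1.7664] 0.0 0.0
[0.5  0.   0.23] 1 35 [-0.2138  0.4505  1.3843  0.0843  1.7195 -1.3707] 0.0 0.0
[0.5  0.   0.23] -1 35 [-0.2138  0.4505  1.3843  0.0843  1.7195  1.7709] 0.0 0.0
```

```bash
python3 - <<'E'
from kin import *
p,R,s=now(); T=orient(-Z+.2*CX,CY)
rows(p,R,cad(.018,0,.19),T,4,0)
rows(cad(.018,0,.19),T,cad(.035,0,.178),T,2,0)
rows(cad(.035,0,.178),T,cad(.065,0,.160),T,3,0)
rows(cad(.065,0,.160),T,cad(.092,0,.128),T,3,0)
E
```

```text
total turn [-0.0069 -0.1382 -0.2515] shift 121.72939357399139
-0,-0,-0.1,-11.8,-0.3,28,0,
-0,-0,-0.1,-11.8,-0.3,28,0,
-0,-0,-0.1,-11.8,-0.3,28.1,0,
-0,-0,-0.1,-11.8,-0.3,28.1,0
total turn [0. 0. 0.] shift 20.80865204668485
0,0,0,-7.2,-0,7.6,0,
0,0,0,-7.2,-0,7.6,0
total turn [0. 0. 0.] shift 34.985711369071765
0,0,0,-8.6,0,7.8,0,
0,0,0,-8.6,0,7.8,0,
0,0,0,-8.6,0,7.8,0
total turn [0. 0. 0.] shift 41.86884283091664
0,0,0,-6.7,-0,12.2,0,
0,0,0,-6.7,-0,12.2,0,
0,0,0,-6.7,-0,12.2,0
```

drive_tool --targets '[0,0,0,-12,0,28,0,0,0,0,-12,0,28,0,0,0,0,-12,0,28,0,0,0,0,-12,0,28,0,0,0,0,-7,0,7.5,0,0,0,0,-7,0,7.5,0,0,0,0,-8.5,0,8,0]'

```text
clock: 2.6
position: [0.5064, 0.0856, 0.173]
ee_rot: [0.097, -0.168, 0.981, 0.017]
contact_force: [-1.1, -0.1, -0.7]
width: 0.0003
```

drive_tool --targets '[0,0,0,-8.5,0,8,0,0,0,0,-8.5,0,8,0,0,0,0,-7,0,12,0,0,0,0,-7,0,12,0]'

```text
clock: 3.1
position: [0.5423, 0.0981, 0.1385]
ee_rot: [0.096, -0.168, 0.981, 0.017]
contact_force: [-0.9, -0.3, 0.3]
width: 0.0002
```

```bash
python3 - <<'E'
from kin import *
im=get_image("side");cv2.imwrite("pics/s1.png",cv2.resize(im[140:260,220:380,::-1],None,fx=5,fy=5,interpolation=cv2.INTER_CUBIC))
p,R,s=now();print((p-O)@CX,(p-O)@CY,p[2],s["contact_force"],s["clock"])
E
```

```text
0.0845791719172751 0.004912219745914251 0.13715991676046105 [ 1.506  -0.1559 -0.9503] 3.15
```

View pics/s1.png

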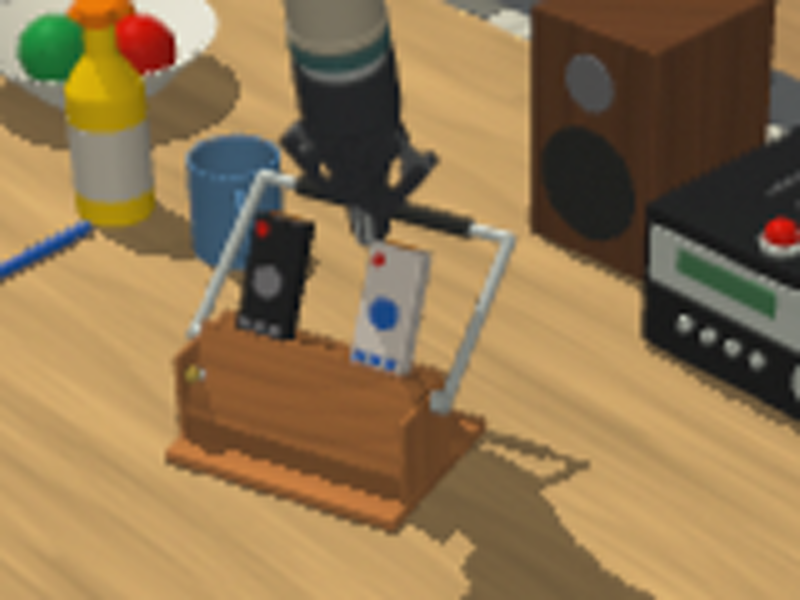

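```bash
cat > hang.py <<'E'
from plan import *
def hang(l,r):
    def f(q):
        a=.436+q[0];x=-.0128+.135*np.sin(a);z=.078+.135*np.cos(a)
        return np.r_[proj("side",cad(x,.075,z))[0]-l,proj("side",cad(x,-.075,z))[0]-r]
    s=least_squares(f,[.4]);a=.436+s.x[0]
    return s.x,s.fun,(-.0128+.135*np.sin(a),.078+.135*np.cos(a))
E
python3 - <<'E'
from hang import *
print(hang((280,177.4),(314,185.6)))
E
```

```text
(array([0.4713]), array([-0.3826, -0.1375, -0.1224,  0.5517]), (np.float64(0.09355796492743826), np.float64(0.1611443521623316)))
```

drive_tool --targets '[0,0,0,-7.5,0,5,0,0,0,0,-7.5,0,5,0,0,0,0,0,0,0,0]'

```text
clock: 3.52
position: [0.5501, 0.1014, 0.1272]
ee_rot: [0.087, -0.169, 0.982, 0.016]
contact_force: [-7.6, -7.3, -7.3]
width: 0.0
```

```bash
python3 - <<'E'
from kin import *
p,R,s=now();print((p-O)@CX,(p-O)@CY,p[2],s["contact_force"],s["clock"])
T=orient(-Z+.2*CX,CY);V=orient(-Z-.05*CX,CY)
up=cad(.085,0,.195);ov=cad(.122,0,.18)
rows(p,R,up,T,2,0);rows(up,T,ov,V,2,0);rows(ov,V,cad(.124,0,.10),V,4,0)
E
```

```text
0.09258035045873785 0.005383202707785232 0.12720828418073968 [-7.59   -7.2704 -7.2663] 3.525
total turn [ 0.1918 -1.1747  0.1818] shift 68.42629113279298
0.1,-0.6,0.1,-2.2,-2.6,-34,0,
0.1,-0.6,0.1,-2.6,-2.6,-34,0
total turn [-0.     14.1723  0.    ] shift 39.92492955535429
-0,7.1,0,-16.7,0,11,0,
-0,7.1,0,-17.9,-0,8.8,0
total turn [0. 0. 0.] shift 80.02499609497022
0,0,0,-1.5,0,20,0,
0,0,0,-1.5,0,20,0,
0,0,0,-1.5,0,20,0,
0,0,0,-1.5,0,20,0
```

```bash
python3 - <<'E'
from kin import *
im=get_image("side");cv2.imwrite("pics/s2.png",cv2.resize(im[140:260,220:380,::-1],None,fx=5,fy=5,interpolation=cv2.INTER_CUBIC))
E
```

```text
(no output)
```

View pics/s2.png

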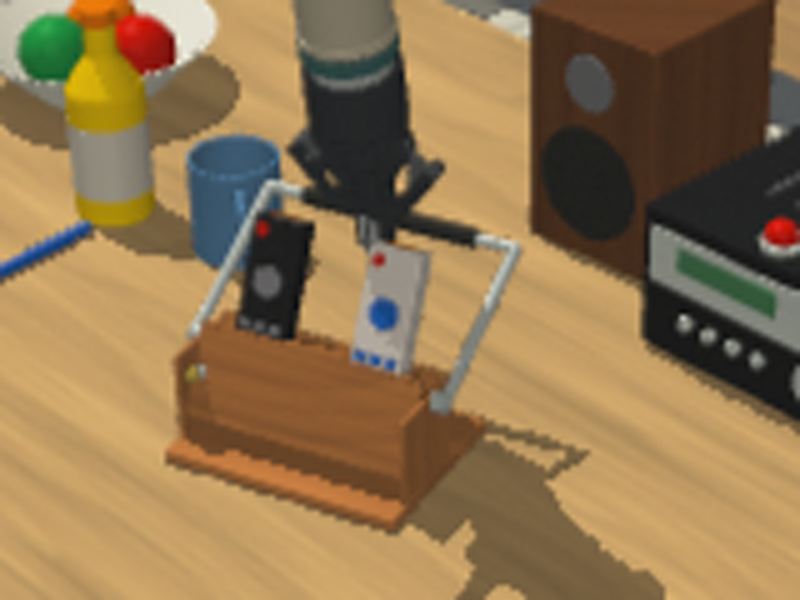

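drive_tool --targets '[0,0,0,14,-3,-10,0,0,0,0,2,-2,-40,0,0,0,0,0,0,-25,0]'

```text
clock: 3.95
position: [0.5317, 0.0884, 0.2059]
ee_rot: [0.099, -0.168, 0.981, 0.017]
contact_force: [1.3, -0.1, 0.6]
width: 0.0002
```

```bash
python3 - <<'E'
from hang import *
im=get_image("side");cv2.imwrite("pics/s3.png",cv2.resize(im[140:260,220:380,::-1],None,fx=5,fy=5,interpolation=cv2.INTER_CUBIC))
p,R,s=now();print((p-O)@CX,(p-O)@CY,p[2],s["contact_force"],s["clock"])
print(hang((281,179),(315,187.6)))
V=orient(-Z-.05*CX,CY)
ov=cad(.116,0,.20)
rows(p,R,ov,V,3,0);rows(ov,V,cad(.122,0,.10),V,5,0)
E
```

```text
0.07239222227086431 -0.0012573131823479691 0.2092407698920549 [ 1.2178 -0.5885  2.2398] 4.0
(array([0.5744]), array([-0.1774, -0.0602, -0.1042,  0.2231]), (np.float64(0.10154776038859527), np.float64(0.14976064167851624)))
total turn [-0.1091 14.6884  0.0751] shift 44.593844228885665
-0,4.9,0,-13.6,0.4,6,0,
-0,4.9,0,-14.1,0.4,4.8,0,
-0,4.9,0,-14.4,0.4,3.6,0
total turn [0. 0. 0.] shift 100.17983829094555
0,0,0,-2.2,-0,19.9,0,
0,0,0,-2.2,-0,19.9,0,
0,0,0,-2.2,-0,19.9,0,
0,0,0,-2.2,-0,19.9,0,
0,0,0,-2.2,-0,19.9,0
```

View pics/s3.png

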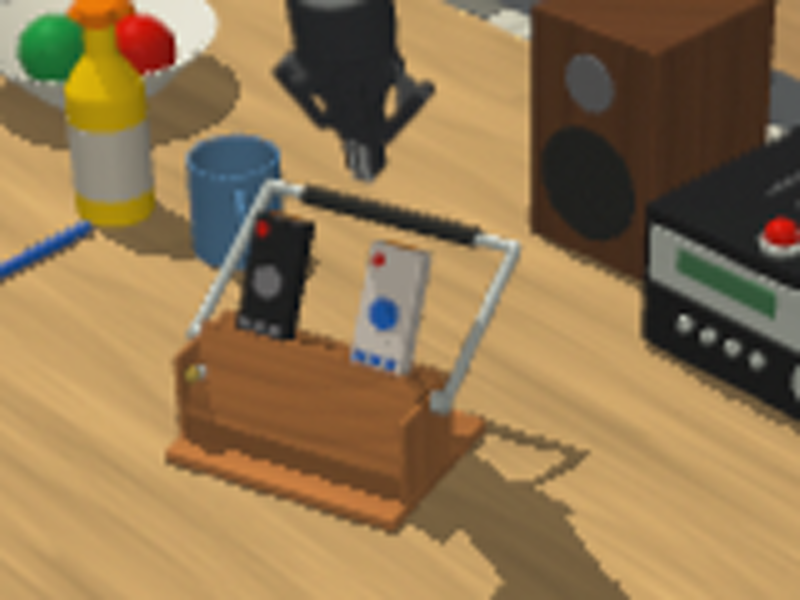

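drive_tool --targets '[0,4.9,0,-12,0,6,0,0,4.9,0,-12,0,6,0,0,4.9,0,-12,0,5,0,0,0,0,-2,0,15,0,0,0,0,-2,0,15,0,0,0,0,-2,0,15,0,0,0,0,-2,0,15,0,0,0,0,-2,0,15,0]'

```text
clock: 5.0
position: [0.57, 0.1028, 0.1133]
ee_rot: [-0.031, -0.169, 0.985, -0.004]
contact_force: [0.3, 0.4, 0.2]
width: 0.0001
```

```bash
python3 - <<'E'
from hang import *
im=get_image("side");cv2.imwrite("pics/s4.png",cv2.resize(im[140:260,220:380,::-1],None,fx=5,fy=5,interpolation=cv2.INTER_CUBIC))
p,R,s=now();print((p-O)@CX,(p-O)@CY,p[2],s["contact_force"],s["clock"])
E
```

```text
0.11083683546020962 0.00040670268775570747 0.11117641115772835 [-1.1491 -0.1804 -1.6912] 5.05
```

View pics/s4.png

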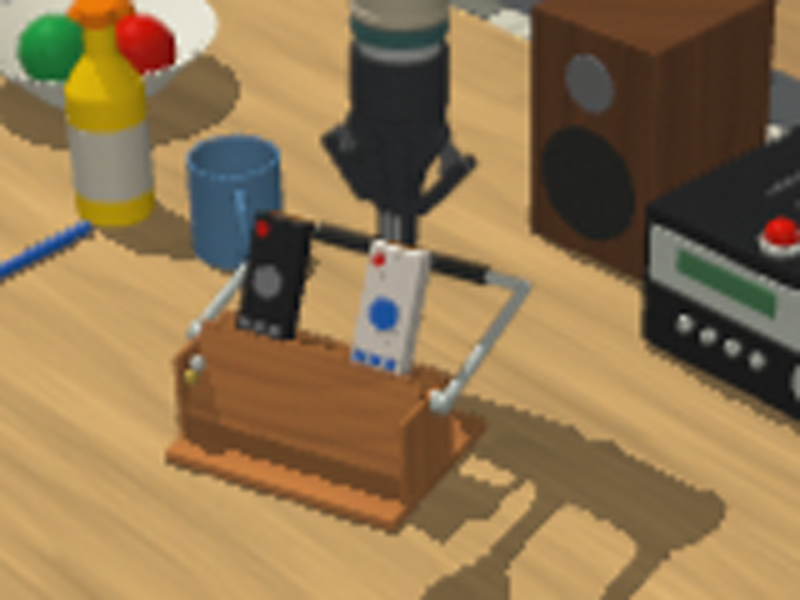

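Handle is almost home (bar right end at crop (487,277)); pressing about 12 mm further.

drive_tool --targets '[0,0,0,-5,0,6,0,0,0,0,-4,0,5,0,0,0,0,0,0,2,0,0,0,0,0,0,0,0]'

```text
clock: 5.55
position: [0.5778, 0.1054, 0.1041]
ee_rot: [-0.031, -0.169, 0.985, -0.005]
contact_force: [-6.0, -2.3, 18.1]
width: -0.0
```

```bash
python3 - <<'E'
from hang import *
im=get_image("side");cv2.imwrite("pics/s5.png",cv2.resize(im[140:260,220:380,::-1],None,fx=5,fy=5,interpolation=cv2.INTER_CUBIC))
p,R,s=now();print((p-O)@CX,(p-O)@CY,p[2],s["contact_force"],s["clock"])
E
```

```text
0.12012297941361817 -7.747337950056752e-05 0.10413181794271788 [-6.2224 -1.3834 16.5242] 5.6
```

View pics/s5.png

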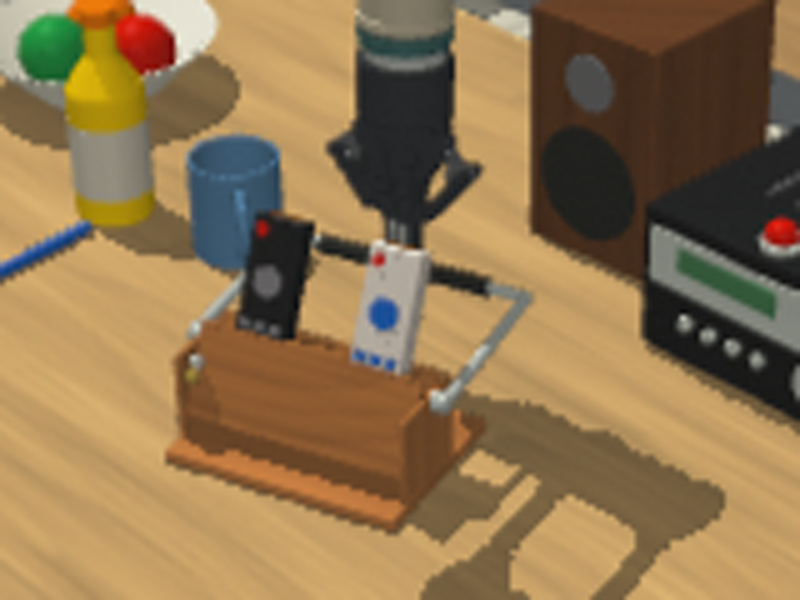

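Handle is home: the tip stopped at z 0.104 m with 18 N, which matches the end stop. Retreating; I'll check the remote's model by overlay.

drive_tool --targets '[0,0,0,0,0,-30,0,0,0,0,0,0,-50,0.3,0,0,0,0,0,-55,0.5,0,0,0,0,0,-10,0.5]'

```text
clock: 6.1
position: [0.59, 0.1089, 0.2504]
ee_rot: [-0.025, -0.169, 0.985, -0.005]
contact_force: [0.5, 0.1, -1.1]
width: 0.0427
```

```bash
cat > ov.py <<'E'
from plan import *
import sys
x0,z0,nm=float(sys.argv[1]),float(sys.argv[2]),sys.argv[3]
L=.436;ax=CX*np.sin(L)+Z*np.cos(L);az=-CX*np.cos(L)+Z*np.sin(L)
out=[]
for n,(r0,r1,c0,c1) in(("side",(160,230,250,330)),("top",(190,250,255,335))):
    im=get_image(n)[:,:,::-1];k=7
    v=cv2.resize(im[r0:r1,c0:c1],None,fx=k,fy=k,interpolation=cv2.INTER_CUBIC)
    for yc in(.05,-.05):
        c=cad(x0,yc,z0)
        for z in(.01,-.01):
            P=[c+ax*a+CY*b+az*z for a,b in((.08,.022),(.08,-.022),(-.01,-.022),(-.01,.022))]
            u=((proj(n,P)+.5-[c0,r0])*k).astype(int)
            cv2.polylines(v,[u],True,(0,255,0) if z>0 else (255,255,0),1)
    out.append(v[:420])
h=max(o.shape[0] for o in out)
cv2.imwrite(f"pics/{nm}s.png",out[0]);cv2.imwrite(f"pics/{nm}t.png",out[1])
p,R,s=now();print((p-O)@CX,(p-O)@CY,p[2],s["contact_force"],s["clock"],s["width"])
E
python3 ov.py 0 .1015 ov1
```

```text
0.1309647475054588 -0.00032543840324659616 0.24705861459701223 [ 0.1759 -0.3476 -0.751 ] 6.2 0.04288406471962425
```

View pics/ov1s.png

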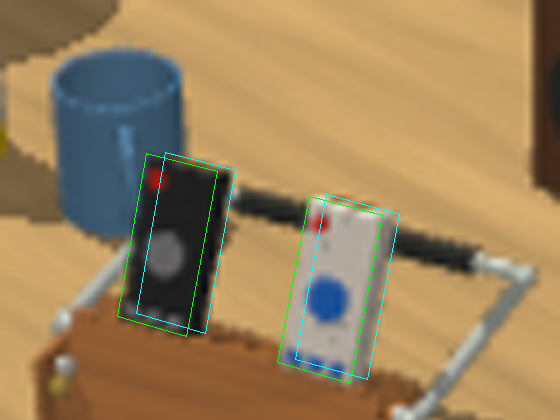

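View pics/ov1t.png

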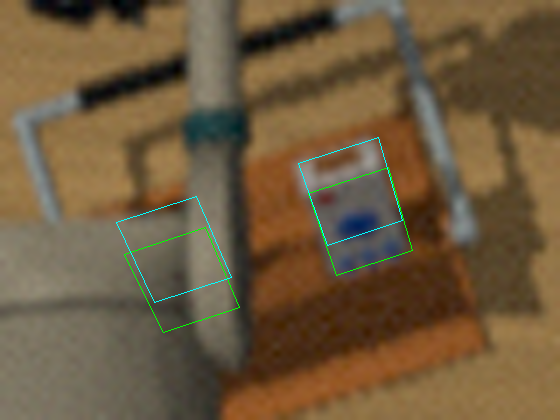

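```bash
python3 - <<'E'
from kin import *
p,R,s=now();print(s["qpos"])
a=np.radians(60);tz=CX*np.cos(a)-Z*np.sin(a);T=orient(tz,CY)
G=cad(.0169,.05,.1378);tcp=G+.021*tz;pre=tcp-.10*tz
print((pre-O)@CX,pre)
rows(p,R,pre,T,6,.75);rows(pre,T,tcp,T,5,.75)
print(ik(pre,T,s["qpos"]),ik(tcp,T,s["qpos"]))
E
```

```text
[ 0.0755  0.335   1.3807 -0.0147  1.4817 -1.8334]
-0.022599999999999967 [0.4266 0.1053 0.2062]
total turn [  0.0488 -33.2999   0.0959] shift 166.68203271639806
0,-5.5,0,25.1,8.4,8.3,0.8,
0,-5.5,0,25.8,8.4,5.8,0.8,
0,-5.5,0,26.3,8.4,3.3,0.8,
0,-5.5,0,26.5,8.4,0.7,0.8,
0,-5.5,0,26.4,8.4,-1.8,0.8,
0,-5.5,0,26.1,8.4,-4.4,0.8
total turn [0. 0. 0.] shift 100.0
0,0,0,0,0,20,0.8,
0,0,0,0,0,20,0.8,
0,0,0,0,0,20,0.8,
0,0,0,0,0,20,0.8,
0,0,0,0,0,20,0.8
(array([-0.0978, -0.1702,  2.185 ,  0.345 ,  0.674 , -2.2278]), np.float64(5.70416241398442e-07), np.float64(2.0272280120465682e-07)) (array([-0.0268,  0.0463,  2.2697,  0.5088,  0.3749, -2.3689]), np.float64(1.035836906556905e-06), np.float64(3.8805937365412034e-07))
```

drive_tool --targets '[0,-5.5,0,25,8.5,2,0.75,0,-5.5,0,26,8.5,2,0.75,0,-5.5,0,26,8.5,2,0.75,0,-5.5,0,26,8.5,2,0.75,0,-5.5,0,26,8,2,0.75,0,-5.5,0,26,8,2,0.75,0,0,0,0,0,0,0.75]'

```text
clock: 7.08
position: [0.4222, 0.1067, 0.1999]
ee_rot: [0.244, -0.162, 0.955, 0.045]
contact_force: [0.4, -0.2, 0.3]
width: 0.0641
```

```bash
python3 - <<'E'
from kin import *
p,R,s=now();print(s["qpos"],(p-O)@CX,(p-O)@CY,p[2],s["width"],s["clock"])
a=np.radians(60);tz=CX*np.cos(a)-Z*np.sin(a);T=orient(tz,CY)
G=cad(.0169,.05,.1378);tcp=G+.021*tz
rows(p,R,tcp-.05*tz,T,4,.75)
im=get_image("side");cv2.imwrite("pics/s6.png",cv2.resize(im[140:260,220:380,::-1],None,fx=5,fy=5,interpolation=cv2.INTER_CUBIC))
E
```

```text
[-0.0909 -0.1589  2.1843  0.3332  0.6829 -2.212 ] -0.026277803107470757 0.05282138976596544 0.19992191734217785 0.06412768844691423 7.075
total turn [ 0.3828 -1.2161 -0.1641] shift 46.903177393899384
0.1,-0.3,-0,-1.8,-0.8,11.6,0.8,
0.1,-0.3,-0,-1.8,-0.8,11.6,0.8,
0.1,-0.3,-0,-1.7,-0.7,11.6,0.8,
0.1,-0.3,-0,-1.6,-0.7,11.6,0.8
```

View pics/s6.png

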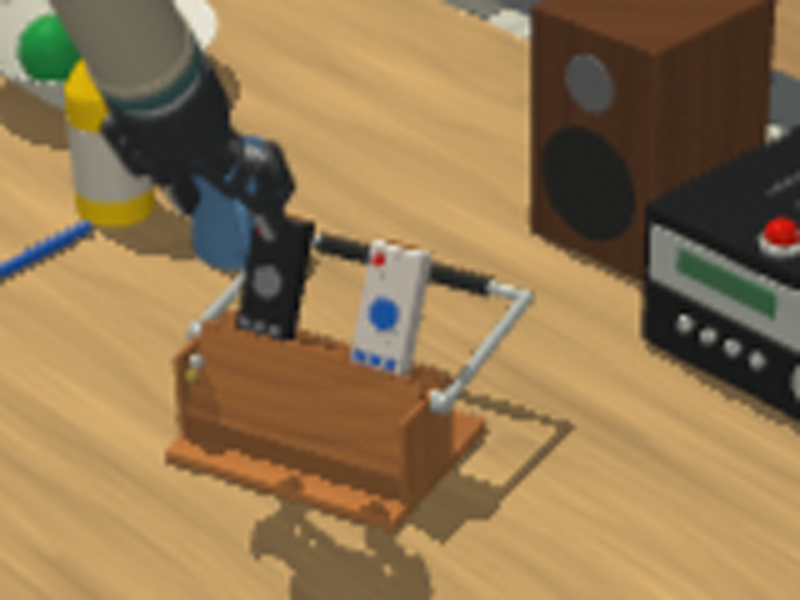

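drive_tool --targets '[0.1,-0.3,0,-1.8,-0.8,11.6,0.75,0.1,-0.3,0,-1.8,-0.8,11.6,0.75,0.1,-0.3,0,-1.8,-0.7,11.6,0.75,0.1,-0.3,0,-1.6,-0.7,11.6,0.75,0,0,0,0,0,13,0.75,0,0,0,0,0,13,0.75,0,0,0,0,0,0,0.75]'

```text
clock: 8.0
position: [0.4735, 0.1177, 0.1469]
ee_rot: [0.261, -0.162, 0.951, 0.042]
contact_force: [-0.5, 1.2, 0.5]
width: 0.0641
```

```bash
python3 - <<'E'
from kin import *
p,R,s=now();print(s["qpos"],(p-O)@CX,(p-O)@CY,p[2],s["width"],s["clock"],s["contact_force"])
a=np.radians(60);tz=CX*np.cos(a)-Z*np.sin(a);T=orient(tz,CY)
G=cad(.0169,.05,.1378);tcp=G+.021*tz
rows(p,R,tcp,T,2,.75)
for n,(r,c) in dict(side=(160,250),top=(180,240)).items():
  im=get_image(n);cv2.imwrite(f"pics/{n}7.png",cv2.resize(im[r:r+75,c:c+100,::-1],None,fx=6,fy=6,interpolation=cv2.INTER_CUBIC))
E
```

```text
[-0.0398 -0.0005  2.2314  0.442   0.4444 -2.3044] 0.02572489776712223 0.04614622550932842 0.14689077674172046 0.06406454951717551 8.0 [-0.4813  1.2187  0.5143]
total turn [-0.2474  0.6165  0.0527] shift 27.59907966253186
-0.1,0.3,0,6.2,2,12.2,0.8,
-0.1,0.3,0,6.2,2,12.2,0.8
```

View pics/side7.png

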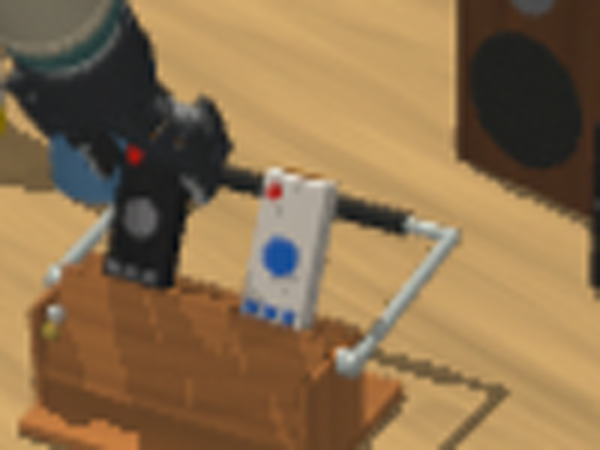

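View pics/top7.png

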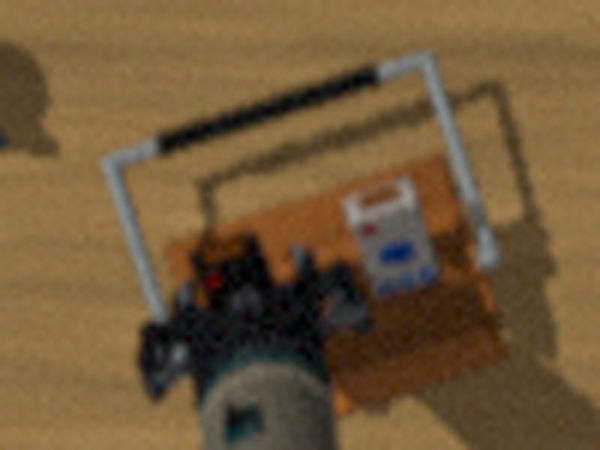

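drive_tool --targets '[-0.1,0.3,0,7,2,6,0.75,-0.1,0.3,0,6,2,9,0.75,0,0,0,0,0,9,0.75,0,0,0,0,0,0,0.75,0,0,0,0,0,0,0.75]'

```text
clock: 8.72
position: [0.4716, 0.1214, 0.1202]
ee_rot: [0.256, -0.163, 0.952, 0.043]
contact_force: [-0.2, 0.5, 0.5]
width: 0.064
```

```bash
python3 - <<'E'
from kin import *
p,R,s=now();print(s["qpos"],(p-O)@CX,(p-O)@CY,p[2],s["width"],s["clock"],s["contact_force"])
a=np.radians(60);tz=CX*np.cos(a)-Z*np.sin(a);T=orient(tz,CY)
G=cad(.0169,.05,.1378);tcp=G+.021*tz
rows(p,R,tcp,T,2,.75)
for n,(r,c) in dict(side=(160,250)).items():
  im=get_image(n);cv2.imwrite(f"pics/{n}8.png",cv2.resize(im[r:r+75,c:c+100,::-1],None,fx=6,fy=6,interpolation=cv2.INTER_CUBIC))
E
```

```text
[-0.027   0.0463  2.2712  0.5115  0.3713 -2.3727] 0.025220706423995702 0.050322980784504937 0.12015719076342937 0.06400181989754924 8.725 [-0.1934  0.4876  0.472 ]
total turn [-0.0892  0.1046  0.0447] shift 2.2692009893116927
-0,0.1,0,-0.8,-0.2,0.8,0.8,
-0,0.1,0,-0.8,-0.2,0.8,0.8
```

View pics/side8.png

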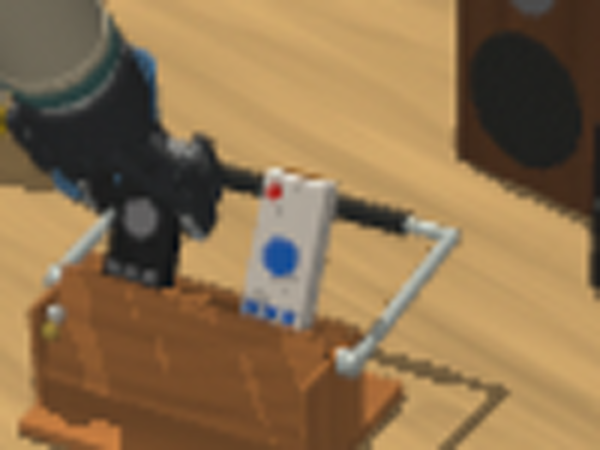

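On target within 2 mm, no contact force. Closing the gripper.

drive_tool --targets '[0,0,0,0,0,0,0.45,0,0,0,0,0,0,0.3,0,0,0,0,0,0,0.2,0,0,0,0,0,0,0.2,0,0,0,0,0,0,0.2]' --grip_force 60

```text
clock: 9.4
position: [0.4715, 0.1215, 0.1206]
ee_rot: [0.256, -0.163, 0.952, 0.043]
contact_force: [-3.1, -0.0, 5.9]
width: 0.0429
```

```bash
python3 - <<'E'
from kin import *
p,R,s=now();print(s["qpos"],(p-O)@CX,(p-O)@CY,p[2],s["width"],s["clock"],s["contact_force"])
ax=CX*np.sin(.436)+Z*np.cos(.436)
print(R.inv().apply(ax))
print(ik(p+.09*ax,R,s["qpos"]))
E
```

```text
[-0.027   0.0453  2.2711  0.5116  0.3717 -2.3728] 0.02519015893536602 0.050444414452374645 0.12060486522172918 0.04292870122325004 9.4 [-3.1425 -0.0157  5.9301]
[-0.8204 -0.0017 -0.5717]
(array([ 0.0134, -0.0175,  2.0707,  0.2834,  0.6036, -2.0902]), np.float64(2.5057680765727075e-07), np.float64(1.0700333182121101e-07))
```

drive_tool --targets '[0,0,0,-8,0,-6,0.2,0,0,0,-12,0,-8.5,0.2,0,0,0,-12,0,-8.5,0.2,0,0,0,-12,0,-8.5,0.2,0,0,0,0,0,0,0.2]'

```text
clock: 10.02
position: [0.4928, 0.1289, 0.17]
ee_rot: [0.257, -0.163, 0.952, 0.043]
contact_force: [0.1, -0.3, -1.9]
width: 0.0427
```

```bash
python3 - <<'E'
from kin import *
p,R,s=now();print(s["qpos"],(p-O)@CX,(p-O)@CY,p[2],s["width"],s["clock"],s["contact_force"])
im=get_image("side");cv2.imwrite("pics/s9.png",cv2.resize(im[140:260,220:380,::-1],None,fx=5,fy=5,interpolation=cv2.INTER_CUBIC))
E
```

```text
[-0.0018  0.0011  2.1499  0.3435  0.5143 -2.171 ] 0.04772919725446962 0.05032213317024469 0.1699716508942402 0.0427442503871113 10.025 [ 0.1153 -0.3304 -1.8931]
```

View pics/s9.png

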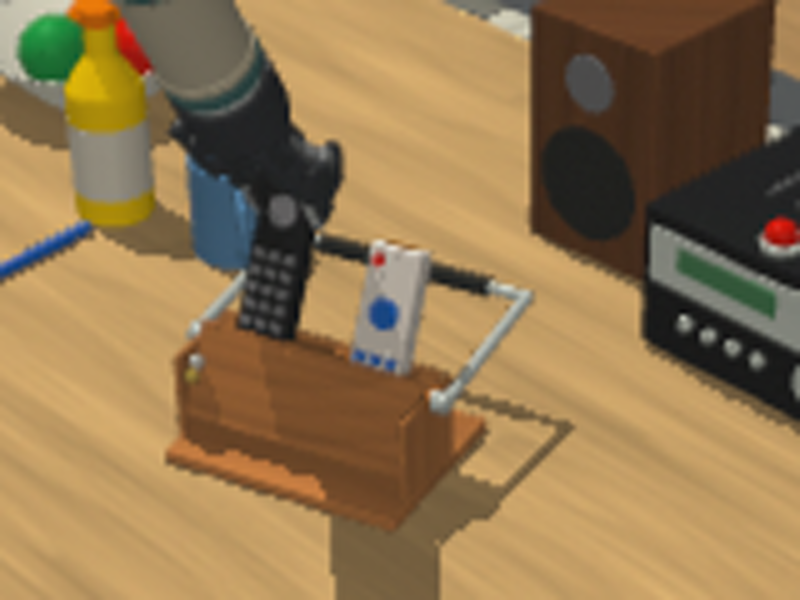

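drive_tool --targets '[0,0,0,-12,0,-8.5,0.2,0,0,0,-12,0,-8.5,0.2,0,0,0,-12,0,-8.5,0.2,0,0,0,-12,0,-8.5,0.2,0,0,0,-12,0,-8.5,0.2,0,0,0,0,0,0,0.2,0,0,0,0,0,0,0.2]'

```text
clock: 10.95
position: [0.5205, 0.1392, 0.2357]
ee_rot: [0.255, -0.163, 0.952, 0.043]
contact_force: [-0.5, -0.7, -1.1]
width: 0.0428
```

```bash
python3 - <<'E'
from kin import *
p,R,s=now();print(s["qpos"],(p-O)@CX,(p-O)@CY,p[2],s["width"],s["clock"],s["contact_force"])
# remote in tool frame (from nominal grasp)
L=.436;ax=CX*np.sin(L)+Z*np.cos(L);az=-CX*np.cos(L)+Z*np.sin(L)
tp=cad(.0252,.0504,.1203);Rg=R
Rr=Ro.from_matrix(np.c_[ax,CY,az]);A=Rg.inv()*Rr; c=Rg.inv().apply(cad(0,.05,.1015)-tp)
print("rel",A.as_quat(),c); np.savez("rel.npz",A=A.as_quat(),c=c)
dome=np.array([.765,-.118,.157])
for mid in((.45,-.05,.24),(.47,0,.24),(.5,-.03,.24)):
    mid=np.array(mid);x=dome-mid;x/=np.linalg.norm(x);y=np.cross(Z,x);y/=np.linalg.norm(y)
    Rf=Ro.from_matrix(np.c_[x,y,np.cross(x,y)])*A.inv();pf=mid-Rf.apply(c)
    print(mid,pf,ik(pf,Rf,s["qpos"]),np.degrees((R.inv()*Rf).as_rotvec()))
im=get_image("side");cv2.imwrite("pics/s10.png",cv2.resize(im[120:240,220:380,::-1],None,fx=5,fy=5,interpolation=cv2.INTER_CUBIC))
E
```

```text
[ 0.0277 -0.0265  1.9845  0.2395  0.6945 -2.0279] 0.07726683982454885 0.05083889830043892 0.23570597523839326 0.04281601439746845 10.95 [-0.5024 -0.6774 -1.1419]
rel [ 0.0005 -0.9537  0.0004 -0.3007] [ 0.0312 -0.0004  0.0037]
[ 0.45 -0.05  0.24] [ 0.4727 -0.0545  0.2187] (array([-0.2427,  0.626 ,  1.2696, -0.0278,  2.1085, -1.6054]), np.float64(5.872725608121612e-07), np.float64(1.1321459820865627e-07)) [-5.8273 77.3377 33.5976]
[0.47 0.   0.24] [ 0.4915 -0.0082  0.2186] (array([-0.2388,  0.6352,  1.2542,  0.1246,  2.1103, -1.4152]), np.float64(6.171245917636944e-07), np.float64(1.197046619607923e-07)) [-7.6534 76.0102 43.8167]
[ 0.5  -0.03  0.24] [ 0.5213 -0.0366  0.2178] (array([-0.2447,  0.709 ,  1.132 ,  0.0722,  2.1979, -1.4819]), np.float64(7.201560218208849e-07), np.float64(1.3029510179789046e-07)) [-7.7272 78.428  40.2112]
```

View pics/s10.png

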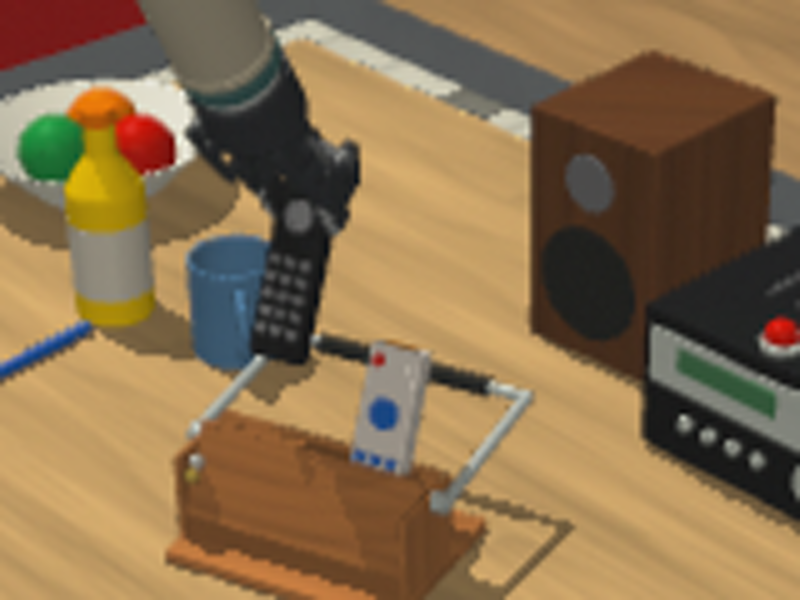

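```bash
cat > fin.py <<'E'
from kin import *
d=np.load("rel.npz");A=Ro.from_quat(d["A"]);c=d["c"]
dome=np.array([.765,-.118,.157])
def fin(mid,A=A,c=c):
    mid=np.array(mid);x=dome-mid;x/=np.linalg.norm(x);y=np.cross(Z,x);y/=np.linalg.norm(y)
    Rf=Ro.from_matrix(np.c_[x,y,np.cross(x,y)])*A.inv();return mid-Rf.apply(c),Rf
def remote(p,R): return p+R.apply(c),(R*A).as_matrix()
def chk(p,R):
    m,M=remote(p,R);print("mid",m,"dome in remote",M.T@(dome-m),"tilt",np.arccos(M[2,2]))
E
python3 - <<'E'
from fin import *
p,R,s=now();up=p+[0,0,.08];pf,Rf=fin((.47,0,.245))
rows(p,R,up,R,2,.2);rows(up,R,pf,Rf,10,.2)
E
```

```text
total turn [0. 0. 0.] shift 80.00000000000001
0,0,0,-20,-0,-34.6,0.2,
0,0,0,-20,-0,-34.6,0.2
total turn [-7.99   76.7811 43.8281] shift 176.11210919483912
-0.8,7.7,4.4,11.2,-12.9,4.2,0.2,
-0.8,7.7,4.4,9.6,-13.8,5.4,0.2,
-0.8,7.7,4.4,7.7,-14.5,6.3,0.2,
-0.8,7.7,4.4,5.7,-15.1,7,0.2,
-0.8,7.7,4.4,3.5,-15.6,7.4,0.2,
-0.8,7.7,4.4,1.3,-15.9,7.5,0.2,
-0.8,7.7,4.4,-0.9,-16,7.3,0.2,
-0.8,7.7,4.4,-3.1,-15.9,6.8,0.2,
-0.8,7.7,4.4,-5.2,-15.7,6.1,0.2,
-0.8,7.7,4.4,-7.1,-15.3,5,0.2
```

drive_tool --targets '[0,0,0,-20,0,-34,0.2,0,0,0,-20,0,-34,0.2,-0.8,7.7,4.4,11,-13,4,0.2,-0.8,7.7,4.4,10,-14,5,0.2,-0.8,7.7,4.4,8,-14.5,6,0.2,-0.8,7.7,4.4,6,-15,7,0.2,-0.8,7.7,4.4,3.5,-15.5,7.5,0.2]'

```text
clock: 11.88
position: [0.5062, 0.0651, 0.2694]
ee_rot: [-0.09, 0.006, 0.994, 0.067]
contact_force: [0.3, 1.2, -2.2]
width: 0.043
```

drive_tool --targets '[-0.8,7.7,4.4,1.5,-16,7.5,0.2,-0.8,7.7,4.4,-1,-16,7,0.2,-0.8,7.7,4.4,-3,-16,7,0.2,-0.8,7.7,4.4,-5,-15.5,6,0.2,-0.8,7.7,4.4,-7,-15,5,0.2,0,0,0,0,0,0,0.2,0,0,0,0,0,0,0.2]'

```text
clock: 12.75
position: [0.4912, -0.0074, 0.2245]
ee_rot: [-0.419, 0.171, 0.888, 0.081]
contact_force: [0.9, 0.3, -1.4]
width: 0.0427
```

```bash
python3 - <<'E'
from fin import *
p,R,s=now();print(s["clock"],s["width"],s["contact_force"],p,s["qd"]);chk(p,R)
pf,Rf=fin((.47,0,.245));rows(p,R,pf,Rf,2,.2)
for n,(r,cc) in dict(side=(110,220),top=(100,240)).items():
  im=get_image(n);cv2.imwrite(f"pics/{n}11.png",cv2.resize(im[r:r+150,cc:cc+200,::-1],None,fx=4,fy=4,interpolation=cv2.INTER_CUBIC))
E
```

```text
12.75 0.04273458140395304 [ 0.9248  0.3096 -1.3601] [ 0.4912 -0.0074  0.2245] [ 0.0135 -0.0393 -0.0068 -0.0012  0.0084  0.0032]
mid [0.4699 0.0007 0.2462] dome in remote [ 0.3303 -0.     -0.001 ] tilt 0.2705936465421018
total turn [ 0.1046 -0.0227 -0.0556] shift 1.389720495944392
0.1,-0,-0,-0.6,-0.3,0.3,0.2,
0.1,-0,-0,-0.6,-0.3,0.3,0.2
```

View pics/side11.png

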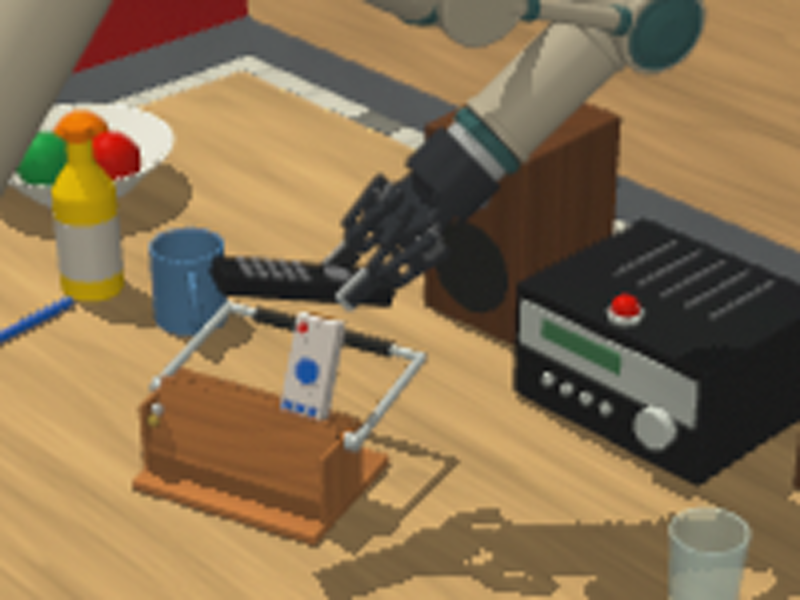

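View pics/top11.png

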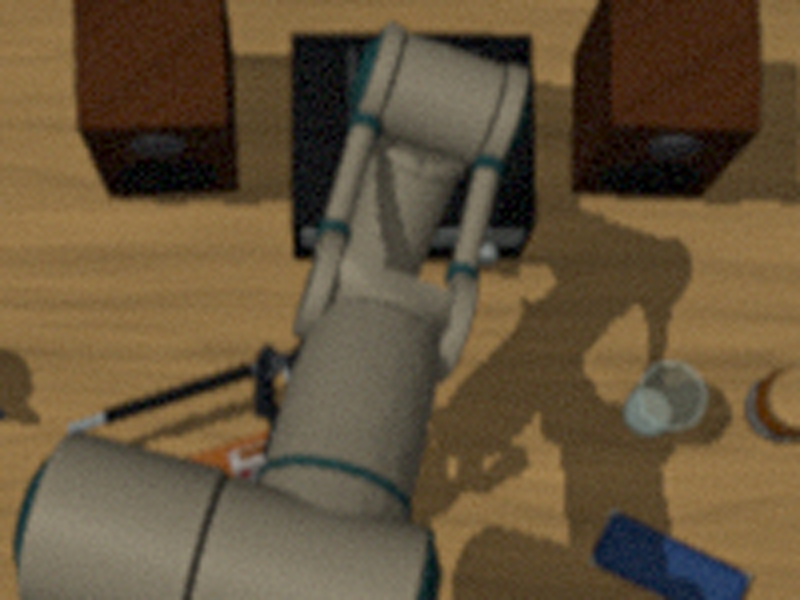

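```bash
python3 - <<'E'
from fin import *
p,R,s=now();m,M=remote(p,R)
im=get_image("side")[110:260,220:420,::-1];v=cv2.resize(im,None,fx=4,fy=4,interpolation=cv2.INTER_CUBIC)
for z,col in((.01,(0,255,0)),(-.01,(255,255,0))):
    P=[m+M@np.array([a,b,z]) for a,b in((.08,.022),(.08,-.022),(-.08,-.022),(-.08,.022))]
    cv2.polylines(v,[((proj("side",P)+.5-[220,110])*4).astype(int)],True,col,1)
cv2.imwrite("pics/s12.png",cv2.resize(v[180:380,160:460],None,fx=2.5,fy=2.5))
print(s["contact_force"],s["clock"],np.abs(s["qd"]).max())
E
```

```text
[ 0.2156  0.0296 -0.6409] 12.85 0.011472321336229704
```

View pics/s12.png

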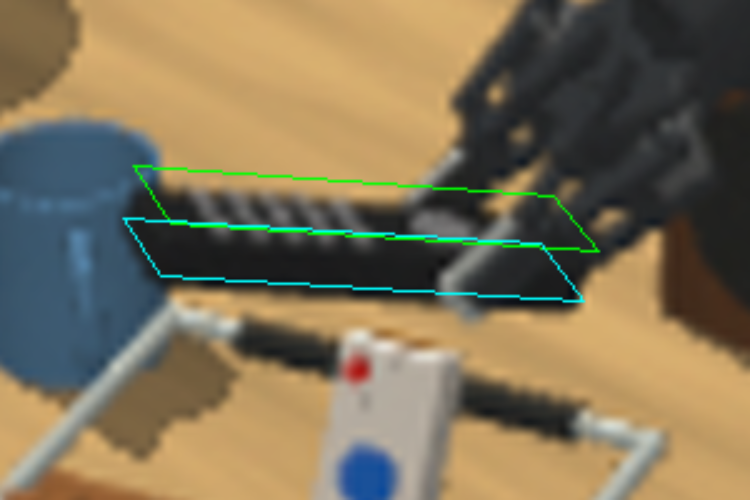

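The remote matches the aimed model to within a few mm, and the handle is home. I'll hold briefly to settle, then hand in.

drive_tool --targets '[0,0,0,0,0,0,0.2,0,0,0,0,0,0,0.2,0,0,0,0,0,0,0.2,0,0,0,0,0,0,0.2]'

```text
clock: 13.4
position: [0.491, -0.0078, 0.2243]
ee_rot: [-0.42, 0.172, 0.888, 0.081]
contact_force: [0.5, -0.7, -0.7]
width: 0.0431
```

```bash
python3 - <<'E'
from fin import *
p,R,s=now();print(s["clock"],s["width"],np.abs(s["qd"]).max());chk(p,R);print(sign_off())
E
```

```text
13.4 0.04313811841186527 0.003512886920143044
mid [0.4698 0.0003 0.2461] dome in remote [ 0.3302  0.0006 -0.0003] tilt 0.272064415939942
the job is handed in; nothing more can be done
None
```

The handle is folded home and the black remote is out of its pocket, held still and pointing at the red dome. I handed the job in at 13.4 s; no verdict is reported.

**What I did:** I pushed the handle's bar back with the shut fingers, then pressed it down from above. It stopped at 18 N with the fingertips at z 0.104 m, which is where the bar's top should be when home. I then gripped the black remote across its width, drew it out along its pocket, turned it buttons up and aimed it at the dome.

**Last checks:**

| Check | Result |
|---|---|
| Remote's middle | about 0.246 m up, worked out from the grasp |
| Dome position ahead of the remote | 0.33 m ahead, within 1 mm of the axis on paper |
| Tilt of the buttons from vertical | 0.27 rad |
| Grip | fingers at 43 mm, firm on the remote |
| Joint speeds | under 0.004 rad/s |
| Handle | home in the last side picture |
| White remote | still in its pocket in the last side picture |

**Checks that disagreed:**
- **Aim:** in the last overlay the remote's tail sat a few mm lower than the model, about 2–3° less nose-down than calculated. That is still well inside the tolerance.
- **First push:** the first push on the bar met about 13 N and stalled, possibly from jamming against the bar. I backed off and pressed from above; the remotes did not appear to move.
- **Approach:** the tool came in about 10 mm off on the way to the grasp. I corrected it before gripping.

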